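Pack the staining caddy

TASK

Pack the staining caddy: stand the brown dropper bottle in the round well, the small carton in the oblong well, and the two white bottles in the two square wells, one in each, either way round. Everything stands upright on the floor of its well; leave the black film pot and the battery cell standing where they are.

Things in the scene. Friction and masses are not known exactly. Their poses are not given: they have to be found in the camera images.
- caddy: Fixed open white plastic caddy, 130 x 264 x 26 mm, walls 5 mm, steel carrying lugs (24 mm high) out to 150 mm from the centre at both ends. Origin: centre of its underside, on the worktop; y along its length, z up; yaw at most 0.22 rad. Three insert blocks stand in it, at y = -84, 0 and +84 mm, undersides 5 mm above the worktop. A wall 280 mm high stands at x = 600 mm.
- block_round: Grey plastic insert block, 118 x 83 x 24 mm, in one of the caddy's three places (varies). It has one round well of 48 mm diameter in its middle, for the brown dropper bottle. Origin: centre of the underside, axes as the caddy (x along the 118 mm, z up). Well floor 4 mm, block top 24 mm above the origin.
- block_oblong: Grey plastic insert block, 118 x 83 x 24 mm, in one of the caddy's three places (varies). It has one oblong well in its middle, 72 mm along its x by 60 mm along its y, for the carton. Origin: centre of the underside, axes as the caddy (x along the 118 mm, z up). Well floor 4 mm, block top 24 mm above the origin.
- block_twin: Grey plastic insert block, 118 x 83 x 24 mm, in one of the caddy's three places (varies). It has two square wells, 46 x 46 mm each, centred at x = -27 and x = +27 mm, y = 0, for the two white bottles. Origin: centre of the underside, axes as the caddy (x along the 118 mm, z up). Well floor 4 mm, block top 24 mm above the origin.
- amber_bottle: Brown glass dropper bottle with a narrower black cap, 0.04 to 0.07 kg: round body 30 mm diameter, straight up to 57 mm, cap 22 mm diameter, 70 mm high overall. Stands upright, loose, on the worktop; origin: centre of its underside, own z up.
- carton: Small light carton, a box 40 mm along its x, 52 mm along its y, 62 mm high, 0.05 to 0.085 kg; take it across its 40 mm. Stands upright, loose, on the worktop; origin: centre of its underside, own z up.
- white_bottle_tall: Plain white plastic bottle with white cap, 0.025 to 0.042 kg: round body 27 mm diameter up to 70 mm (rounded shoulder at the top), cap 20 mm diameter, 85 mm high overall. Stands upright, loose, on the worktop; origin: centre of its underside, own z up.
- white_bottle_short: White plastic bottle with white cap and a paper label, 0.025 to 0.042 kg: round body 27 mm diameter up to 64 mm (rounded shoulder at the top), cap 20 mm diameter, 78 mm high overall. Stands upright, loose, on the worktop; origin: centre of its underside, own z up.
- film_pot: Black film pot with a wider black lid (no neck), 34 mm diameter at the lid, 52 mm high. A look-alike that does not belong in the caddy. Stands upright, loose, on the worktop; origin: centre of its underside, own z up.
- battery: Slim battery cell, black with a copper-coloured end, 14 mm diameter, 50 mm high. Does not belong in the caddy. Stands upright, loose, on the worktop; origin: centre of its underside, own z up.
There are look-alikes about, which are no part of the job. Leave any pink or purple look-alike of the carton alone.

How it is judged (in metres and radians):
At the end, for the whole second after the job is handed in: Bottles and carton upright (0.15 rad), each on its own well floor (to 6 mm): brown in round, white one per square (13 mm of centre), carton in oblong (20 mm of centre). Film pot and battery upright, under 30 mm from their start. All at rest and released (horizontal distance between amber_bottle and block_round below 0.013 m and z of amber_bottle in the frame of block_round between 0 and 0.01 m and angle between each of amber_bottle, carton, white_bottle_tall, white_bottle_short, film_pot, battery's own z axis and vertical below 0.15 rad and horizontal distance between carton and block_oblong below 0.02 m and z of carton in the frame of block_oblong between 0 and 0.01 m and z of white_bottle_tall in the frame of block_twin between 0 and 0.01 m and z of white_bottle_short in the frame of block_twin between 0 and 0.01 m and (((x of white_bottle_tall in the frame of block_twin between 0.014 and 0.04 m and y of white_bottle_tall in the frame of block_twin between -0.013 and 0.013 m) and (x of white_bottle_short in the frame of block_twin between -0.04 and -0.014 m and y of white_bottle_short in the frame of block_twin between -0.013 and 0.013 m)) or ((x of white_bottle_tall in the frame of block_twin between -0.04 and -0.014 m and y of white_bottle_tall in the frame of block_twin between -0.013 and 0.013 m) and (x of white_bottle_short in the frame of block_twin between 0.014 and 0.04 m and y of white_bottle_short in the frame of block_twin between -0.013 and 0.013 m))) and distance of each of film_pot, battery from where it was at the start of the episode below 0.03 m and linear speed of each of amber_bottle, carton, white_bottle_tall, white_bottle_short, film_pot, battery below 0.02 m/s); the robot touches nothing.
It also fails if it takes over 136 s, if anything falls off the work surface, if the arm or the gripper's body presses on something with over 40 N, if the wrist force passes 120 N, or if a joint passes its speed limit or range.

ROBOT

A 6-joint arm with a two-finger parallel gripper is mounted at the origin on the work surface; the furniture and walls round the work are solid. World frame = base frame: x ahead of the robot, y to its left, z up, the work surface at z = 0. Lengths are in m, angles in degrees, forces in N, time in s.
With the tool pointing down it reaches from about 0.275 to 0.775 m from the base axis. Payload 14.6 kg.
Tool frame: the origin (TCP) lies midway between the tips of the shut fingers; the grasp point (between the pads) lies 19 mm behind it (env.tcp_to_grasp is the distance from the TCP to the grasp point, in m); z points along the fingers, y is the line along which they close (so a half turn about z gives the same grasp; the last joint's range is limited). The gripper opens to 85 mm and grips with 20 to 120 N. Pads are 22 mm wide; open, the fingers measure 114 mm over their backs; the gripper's body (76 mm by 85 mm) begins 54 mm behind the grasp point. The pads swing forward as they close: fully open they stand 13 mm farther back than shut.
Start: joints at [54.528, 15.075, -2.767, 72.158, 0, 81.102], TCP at [0.235, 0.47, 0.231] pointing down, gripper open.
Joint ranges: [-151.79, 151.79], [-50.71, 97.33], [-67.44, 78.34], [-121.81, 120.89], [-77.56, 73.72], [-180, 180]. Speed limits (degrees/s): [108.29, 108.29, 147.25, 159.86, 180, 180].

INTERFACE

Orientations are given as a 3x3 rotation matrix whose columns are the frame's x, y, z axes.
In Python, from rig import env, solver, cams, job gives the robot as it stands. Calls block until the motion is done:
- env.move_pose(position, orientation): joint-space move of the TCP to a pose.
- env.move_l(position, speed=0.15, ori=None): straight line of the TCP; ori=None keeps the orientation; speed is the mean speed in m/s.
- env.movej(angles): joint-space move.
- env.open_gripper() and env.close_gripper(f_grip=None): open the fingers fully, or close them until they stop; f_grip is the grip in N (None keeps the last).
- env.sleep(seconds).
- solver.ik(position, orientation): joint angles nearest the present ones, or None.
- env.get_state(): the state.
- cams.get_image(name): name is "side" or "top" or "wrist"; returns the picture (480x640x3 uint8, red, green, blue); there is no depth.
- cams.calibration(name): a dict with "fx", "fy", "cx", "cy" (pixels), "R" (3x3) and "t" (3): a world point X has camera coordinates R X + t. Camera axes: x right, y down, z forward; pixel columns grow to the right and rows downward; lengths in m; the calibration is good to about 2 mm. A picture is of the moment at which its call begins: read the wrist's pose just before it. calibration takes no time and is no camera call; for the wrist camera it gives the pose at the moment of the call.
A pose or a line that the arm cannot do raises env.IKError and nothing moves.
- job.job_done(): hands the job in; it is judged then, once.
The state is a dict: "time": time; "joints": joint angles; "dq": joint speeds; "tau": joint torques, N m; "eef_pos": TCP position; "eef_rot": TCP orientation; "contact_force": force on the tool from outside, world axes, zero at the start; "wrist_torque": the same for the moment, N m; "width": finger opening in m; "grip_force": force on a finger pad.
Only numpy, scipy, OpenCV 4.12 (cv2) and the standard library are available. Lean on these libraries where they do the work, as an engineer would, in place of code of your own. Each camera call takes 0.05 s, during which the arm holds its last target. There are 200 camera calls.

## Working session

There is one attempt and no reset: what is moved stays moved. The work goes in short steps, each a Python script; the robot and the scene stay as the last script left them, time stands still between calls to the robot, and variables do not carry over. Pictures are saved under pics/ and viewed, at most 14 in all, crops included, and the job is handed in when it is done.

```bash
mkdir -p pics; ls
python3 - <<'E'
from rig import env,cams
import cv2,numpy as np
for n in("top","side"):
    im=cams.get_image(n);cv2.imwrite(f"pics/{n}0.png",im[:,:,::-1]);c=cams.calibration(n)
    print(n,c['fx'],c['cx'],c['cy'],np.round(-c['R'].T@c['t'],3),np.round(c['R'],2).tolist())
s=env.get_state();print(s['time'],s['eef_rot'])
E
```

```text
pics
top 520.2089912227151 319.2690445404849 236.44633687301967 [ 0.243 -0.018  1.426] [[0.03, -1.0, -0.01], [-1.0, -0.03, -0.09], [0.09, 0.01, -1.0]]
side 602.3336647411495 320.490969972464 241.83597238656066 [ 0.225 -0.984  0.859] [[0.98, -0.18, -0.02], [-0.13, -0.62, -0.77], [0.12, 0.76, -0.64]]
0.1 [[-8.94386697e-01  4.47294266e-01 -5.24456168e-04]
 [ 4.47294548e-01  8.94386428e-01 -7.11018737e-04]
 [ 1.51031875e-04 -8.70512084e-04 -9.99999610e-01]]
```

View pics/top0.png

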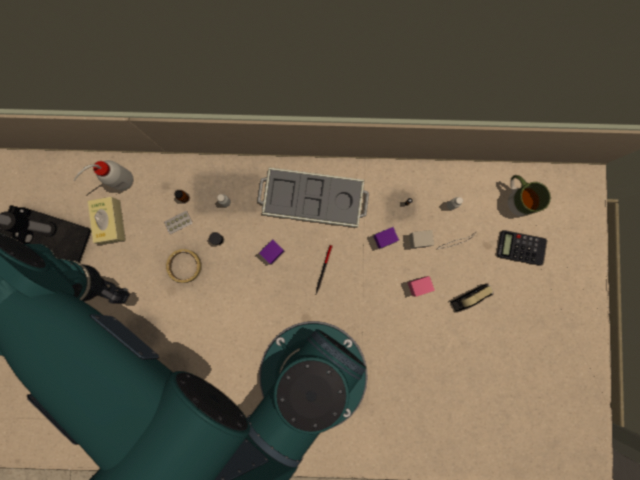

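View pics/side0.png

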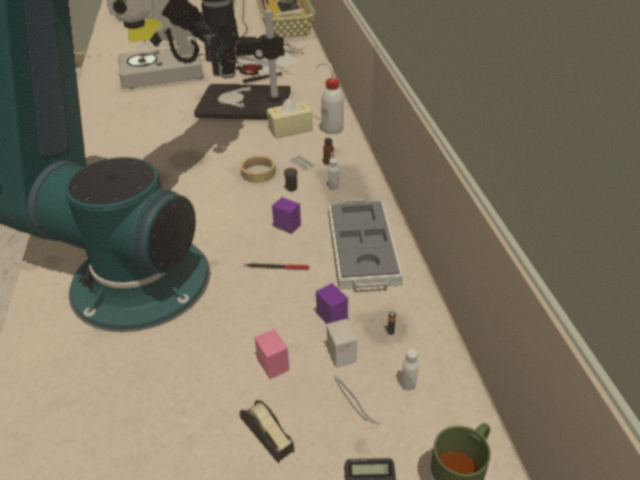

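The top view has the caddy at (313,198): oblong well on the left, twin in the middle, round on the right. The brown bottle is at (181,196), the white bottles at (222,200) and (458,202), the film pot at (216,239) and the battery at (406,202).

There are four carton candidates in the top view: purple (271,252), purple (386,238), pink (421,286) and grey-white (421,239). The grey-white one fits, because the coloured ones are look-alikes. I'll confirm it in an enlarged crop and get coarse positions.

```bash
cat > h.py <<'E'
from rig import env,solver,cams,job
import cv2,numpy as np
def ray(c,u,v,z):
    "pixel -> world point on plane z"
    R,t=np.array(c['R']),np.array(c['t']);o=-R.T@t
    d=R.T@np.array([(u-c['cx'])/c['fx'],(v-c['cy'])/c['fy'],1]);return o+d*(z-o[2])/d[2]
def proj(c,X):
    p=np.array(c['R'])@np.array(X)+np.array(c['t']);return np.array([c['fx']*p[0]/p[2]+c['cx'],c['fy']*p[1]/p[2]+c['cy']])
def tri(c1,p1,c2,p2):
    P=[np.array([[c['fx'],0,c['cx']],[0,c['fy'],c['cy']],[0,0,1]])@np.c_[c['R'],c['t']] for c in(c1,c2)]
    X=cv2.triangulatePoints(P[0],P[1],np.float64(p1).reshape(2,1),np.float64(p2).reshape(2,1));return (X[:3]/X[3]).ravel()
def down(a):
    "tool down, closing axis y at world angle a (deg)"
    a=np.radians(a);y=np.array([np.cos(a),np.sin(a),0]);z=np.array([0,0,-1.]);return np.c_[np.cross(y,z),y,z]
E
python3 - <<'E'
from h import *
im=cv2.imread("pics/top0.png");cv2.imwrite("pics/crop0.png",cv2.resize(im[155:275,165:485],None,fx=2.5,fy=2.5,interpolation=cv2.INTER_CUBIC))
t=cams.calibration("top");s=cams.calibration("side")
for n,a,b,z in[("amber",(181,196),(328,143),.07),("whiteL",(221,198),(333,164),.08),("whiteR",(460,201),(411,353),.08),("film",(216,238),(291,172),.052),("bat",(407,201),(392,315),.05),("carton",(422,239),(341,332),.062),("purpR",(386,238),(332,298),.06)]:
    print(n,np.round(ray(t,*a,z),3),np.round(ray(s,*b,z),3),np.round(tri(t,a,s,b),3))
for u,v in[(267,170),(365,176),(359,227),(263,215),(343,200)]:print(np.round(ray(t,u,v,.027),3))
w=cams.calibration("wrist");st=env.get_state();print("wrist cam in tool",np.round(st['eef_rot'].T@(-w['R'].T@w['t']-st['eef_pos']),3),np.round(w['R']@st['eef_rot'],2).tolist(),w['fx'])
E
```

```text
amber [0.465 0.362 0.07 ] [0.47  0.351 0.07 ] [0.47  0.364 0.062]
whiteL [0.461 0.254 0.08 ] [0.46  0.234 0.08 ] [0.464 0.257 0.065]
whiteR [ 0.469 -0.371  0.08 ] [ 0.473 -0.366  0.08 ] [ 0.47  -0.37   0.085]
film [0.358 0.268 0.052] [0.36  0.263 0.052] [0.36  0.269 0.048]
bat [ 0.471 -0.237  0.05 ] [ 0.475 -0.249  0.05 ] [ 0.476 -0.239  0.039]
carton [ 0.369 -0.276  0.062] [ 0.372 -0.282  0.062] [ 0.371 -0.277  0.057]
purpR [ 0.369 -0.182  0.06 ] [ 0.373 -0.194  0.06 ] [ 0.373 -0.183  0.049]
[0.55  0.142 0.027]
[ 0.54  -0.126  0.027]
[ 0.4   -0.112  0.027]
[0.426 0.149 0.027]
[ 0.473 -0.067  0.027]
wrist cam in tool [ 0.08  -0.    -0.143] [[-0.0, 1.0, -0.0], [-0.95, -0.0, -0.31], [-0.31, 0.0, 0.95]] 354.2696307267588
```

View pics/crop0.png

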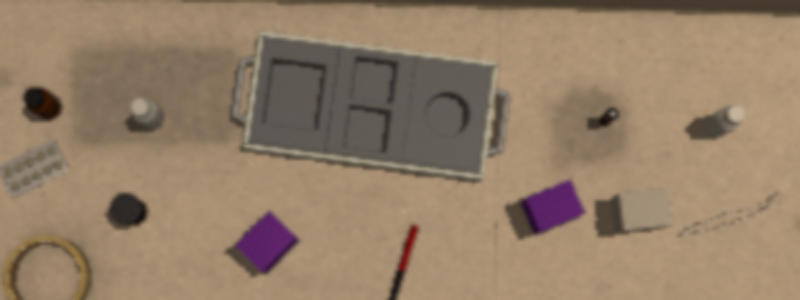

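The crop confirms it: the carton is the pale grey-white box at crop (645,210), and the other boxes are purple or pink. First move: survey from above with the wrist camera.

Run:
```python
from h import *
import pickle
C={}
for n,p in[("L",(.43,.30,.25)),("M",(.44,.01,.25)),("R",(.42,-.30,.25))]:
    env.move_pose(np.array(p),down(90));env.sleep(.2)
    C[n]=cams.calibration("wrist");im=cams.get_image("wrist");cv2.imwrite(f"pics/w{n}.png",im[:,:,::-1])
pickle.dump(C,open("cal.pkl","wb"));print(env.get_state()['time'],env.get_state()['eef_pos'])
```

```text
4.1667 [ 0.42035681 -0.29921274  0.25017792]
```

View pics/wL.png

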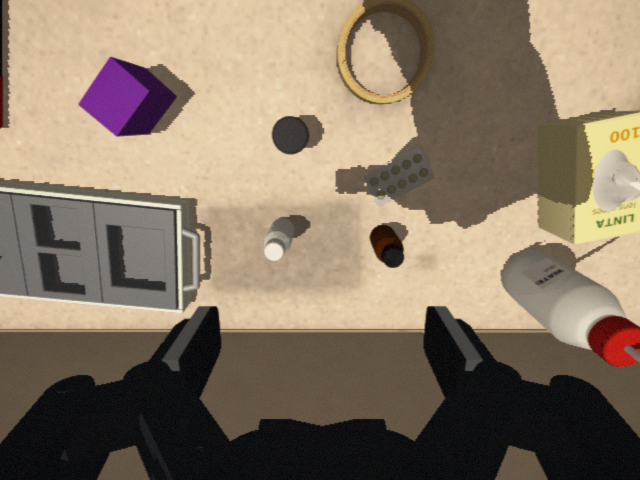

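View pics/wM.png

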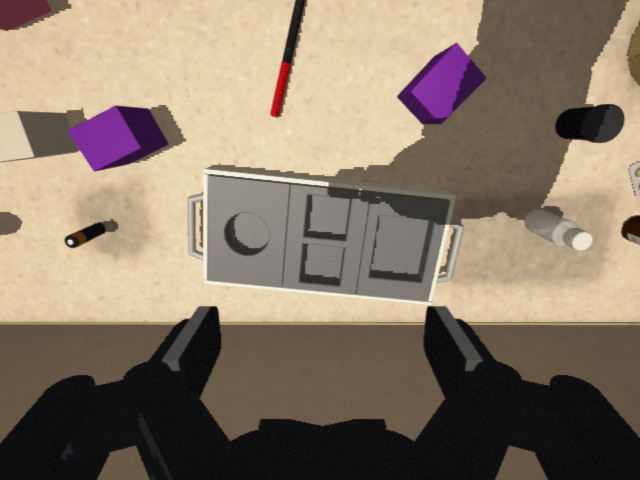

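View pics/wR.png

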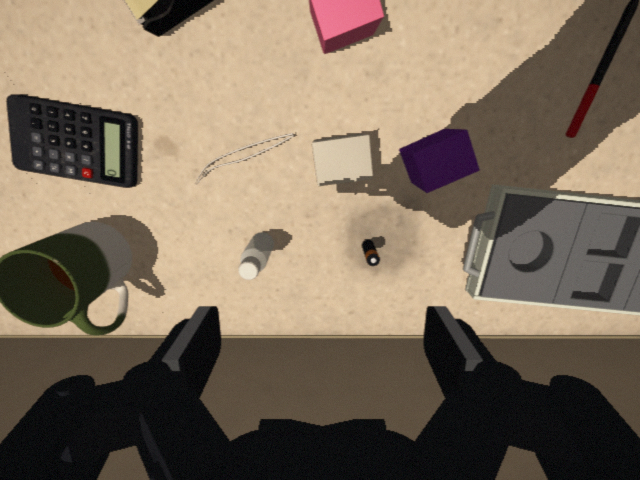

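The wrist views show:
- **wL:** white cap at (274,253), amber cap at (394,257), film pot at (290,135).
- **wM:** caddy corners at (206,168), (455,194), (433,301) and (205,282), round well at (247,232).
- **wR:** carton top at (343,158), white cap at (249,270), battery at (372,260).

Next I'll convert these to positions and check them against the given sizes.

Run:
```python
from h import *
import pickle
C=pickle.load(open("cal.pkl","rb"));L,M,R=C['L'],C['M'],C['R'];t=cams.calibration("top")
f=lambda x:np.round(x,4)
print("wL tri",f(tri(L,(274,253),M,(580,240))),"planes",f(ray(L,274,253,.078)),f(ray(L,274,253,.085)))
print("wR tri",f(tri(R,(249,270),t,(460,201))),"planes",f(ray(R,249,270,.078)),f(ray(R,249,270,.085)))
print("amber",f(ray(L,394,257,.07)),"film",f(ray(L,290,135,.052)),"bat",f(ray(R,374,260,.05)))
im=cv2.imread("pics/wR.png");hsv=cv2.cvtColor(im,cv2.COLOR_BGR2HSV)
m=cv2.inRange(hsv,(0,0,165),(180,60,255));sub=np.zeros_like(m);sub[120:200,300:385]=m[120:200,300:385]
sub=cv2.morphologyEx(sub,cv2.MORPH_OPEN,np.ones((7,7)))
c=max(cv2.findContours(sub,0,2)[0],key=cv2.contourArea)
P=np.array([ray(R,*q[0],.062)[:2] for q in c]);r=cv2.minAreaRect((P*1000).astype(np.float32));print("carton",r)
q=[ray(R,*x,.062) for x in((313,139),(370,135),(373,179),(319,185))];print("clicks",f(q),f(np.mean(q,0)))
k=[ray(M,*x,.026)[:2] for x in((206,168),(455,194),(433,301),(205,282))]
print("caddy",f(k),"sides",[round(float(np.linalg.norm(k[i]-k[(i+1)%4])),4) for i in range(4)])
cc=cv2.minAreaRect((np.array(k)*1000).astype(np.float32));print(cc)
print("round",f(ray(M,247,232,.029)),"twin up",f(np.mean([ray(M,*x,.029) for x in((308,194),(350,198),(347,241),(306,236))],0)),"twin lo",f(np.mean([ray(M,*x,.029) for x in((303,242),(345,247),(342,286),(301,279))],0)),"obl",f(np.mean([ray(M,*x,.029) for x in((376,214),(434,221),(421,281),(370,273))],0)))
```

```text
wL tri [0.4657 0.2548 0.0752] planes [0.4659 0.2552 0.078 ] [0.4633 0.2562 0.085 ]
wR tri [ 0.4663 -0.3656  0.0978] planes [ 0.4746 -0.3695  0.078 ] [ 0.4716 -0.3679  0.085 ]
amber [0.473  0.3709 0.07  ] film [0.3594 0.2711 0.052 ] bat [ 0.4752 -0.2451  0.05  ]
carton ((371.42919921875, -280.7790832519531), (36.931217193603516, 51.68221664428711), 7.401431083679199)
clicks [[ 0.3537 -0.3073  0.062 ]
 [ 0.3501 -0.2562  0.062 ]
 [ 0.3895 -0.2517  0.062 ]
 [ 0.3951 -0.302   0.062 ]] [ 0.3721 -0.2793  0.062 ]
caddy [[ 0.4034 -0.1079]
 [ 0.43    0.1499]
 [ 0.5549  0.1392]
 [ 0.5311 -0.1219]] sides [0.2591, 0.1254, 0.2621, 0.1284]
((479.0780029296875, 14.509628295898438), (262.1423645019531, 128.40843200683594), 84.77783203125)
round [ 0.4709 -0.0697  0.029 ] twin up [0.4549 0.0169 0.029 ] twin lo [0.5076 0.0117 0.029 ] obl [0.489  0.0961 0.029 ]
```

The checks agree. The caddy sides measure 261 x 127 mm against 264 x 130 given. Yaw is -5.6°, the well spacings are 53 and 167 mm, and the carton is about 40 x 51 mm with yaw +7°. Now the first white bottle goes into the far square well.

```bash
cat >> h.py <<'E'
CT=np.array([.4805,.0145]);YAW=-5.6
def well(x,y):
    a=np.radians(YAW);return CT+np.array([[np.cos(a),-np.sin(a)],[np.sin(a),np.cos(a)]])@[x,y]
H=.028  # TCP above the underside
def st(tag):
    s=env.get_state();print(tag,round(s['time'],1),"pos",np.round(s['eef_pos'],4),"w",round(s['width'],4),"grip",round(s['grip_force'],1),"F",np.round(s['contact_force'],1))
def ori(p,a,z):
    "of the two half-turns, the one whose last joint is nearest the middle"
    o=[(abs(q[5]),b) for b in(a,a+180) if (q:=solver.ik(np.array([*p,z]),down(b))) is not None];print(o);return down(min(o)[1])
def pick(p,a,top=.2,flip=False):
    o=ori(p,a,top) if flip else down(a)
    env.open_gripper();z=env.get_state()['eef_pos'][2]
    if z<top-.01: env.move_l(np.array([*env.get_state()['eef_pos'][:2],top]))
    env.move_pose(np.array([*p,top]),o);env.move_l(np.array([*p,H]));st("at")
    env.close_gripper(25);st("closed");env.move_l(np.array([*p,top]),.2);st("lifted")
def place(p,a,top=.2,flip=False):
    o=ori(p,a,top) if flip else down(a)
    env.move_pose(np.array([*p,top]),o);env.move_l(np.array([*p,.009+H+.02]));env.move_l(np.array([*p,.009+H+.001]),.04);st("down")
    env.open_gripper();env.sleep(.2);env.move_l(np.array([*p,top]),.2);st("up")
def snap(n):
    im=cams.get_image("wrist");cv2.imwrite(f"pics/{n}.png",im[:,:,::-1])
E
python3 - <<'E'
from h import *
pick((.4715,-.368),90); 
if env.get_state()['width']>.02: place(well(27,0),90+YAW)
snap("p1")
E
```

```text
at 6.2 pos [ 0.4719 -0.3683  0.0289] w 0.0855 grip 0.0 F [ 0.3 -0.2 -0.2]
closed 6.7 pos [ 0.4716 -0.3681  0.0281] w 0.0262 grip 27.3 F [ 0.1 -0.3  1.4]
lifted 7.7 pos [ 0.4712 -0.3677  0.1989] w 0.026 grip 27.2 F [-0.2  0.6  0.5]Traceback (most recent call last):
  File "<stdin>", line 3, in <module>
  File "h.py", line 32, in place
    env.move_pose(np.array([*p,top]),o);env.move_l(np.array([*p,.009+H+.02]));env.move_l(np.array([*p,.009+H+.001]),.04);st("down")
    ~~~~~~~~~~~~~^^^^^^^^^^^^^^^^^^^^^^
rig.IKError: the arm cannot take that pose within its joint ranges
```

Run:
```python
from h import *
W={"far":well(27,0),"near":well(-27,0),"round":well(0,-84),"obl":well(0,84),"wL":(.466,.255),"amber":(.473,.371),"cart":(.372,-.280)}
print(env.get_state()['joints'])
for n,p in W.items():
  for a in(90+YAW,90+YAW+180,YAW,YAW+180,7,187):
    print(n,np.round(p,3),a,[None if (q:=solver.ik(np.array([*p,z]),down(a))) is None else np.round(q,0).tolist() for z in(.2,.04)])
```

```text
[-4.57752348e+01  2.29248793e+01  4.08080856e+00  7.12417731e+01
  1.53123638e-03 -4.57751943e+01]
far [27.352 -2.62 ] 84.4 [None, None]
far [27.352 -2.62 ] 264.4 [None, None]
far [27.352 -2.62 ] -5.6 [None, None]
far [27.352 -2.62 ] 174.4 [None, None]
far [27.352 -2.62 ] 7 [None, None]
far [27.352 -2.62 ] 187 [None, None]
near [-26.391   2.649] 84.4 [None, None]
near [-26.391   2.649] 264.4 [None, None]
near [-26.391   2.649] -5.6 [None, None]
near [-26.391   2.649] 174.4 [None, None]
near [-26.391   2.649] 7 [None, None]
near [-26.391   2.649] 187 [None, None]
round [ -7.716 -83.585] 84.4 [None, None]
round [ -7.716 -83.585] 264.4 [None, None]
round [ -7.716 -83.585] -5.6 [None, None]
round [ -7.716 -83.585] 174.4 [None, None]
round [ -7.716 -83.585] 7 [None, None]
round [ -7.716 -83.585] 187 [None, None]
obl [ 8.677 83.614] 84.4 [None, None]
obl [ 8.677 83.614] 264.4 [None, None]
obl [ 8.677 83.614] -5.6 [None, None]
obl [ 8.677 83.614] 174.4 [None, None]
obl [ 8.677 83.614] 7 [None, None]
obl [ 8.677 83.614] 187 [None, None]
wL [0.466 0.255] 84.4 [[20.0, 16.0, -6.0, 68.0, 0.0, 25
[... 1092 characters left out ...]
0, 71.0, 0.0, -67.0], [30.0, 29.0, -12.0, 49.0, 0.0, -67.0]]
cart [ 0.372 -0.28 ] 84.4 [[-47.0, 10.0, -15.0, 65.0, 0.0, -41.0], [-47.0, 18.0, -31.0, 41.0, 0.0, -41.0]]
cart [ 0.372 -0.28 ] 264.4 [[-47.0, 10.0, -15.0, 65.0, 0.0, 139.0], [-47.0, 18.0, -31.0, 41.0, 0.0, 139.0]]
cart [ 0.372 -0.28 ] -5.6 [[-47.0, 10.0, -15.0, 65.0, 0.0, 49.0], [-47.0, 18.0, -31.0, 41.0, 0.0, 49.0]]
cart [ 0.372 -0.28 ] 174.4 [[-47.0, 10.0, -15.0, 65.0, 0.0, -131.0], [-47.0, 18.0, -31.0, 41.0, 0.0, -131.0]]
cart [ 0.372 -0.28 ] 7 [[-47.0, 10.0, -15.0, 65.0, 0.0, 36.0], [-47.0, 18.0, -31.0, 41.0, 0.0, 36.0]]
cart [ 0.372 -0.28 ] 187 [[-47.0, 10.0, -15.0, 65.0, 0.0, -144.0], [-47.0, 18.0, -31.0, 41.0, 0.0, -144.0]]
```

The well offsets were in mm and the rest is in metres, so I'll fix that.

```bash
sed -i 's/@\[x,y\]/@[x\/1e3,y\/1e3]/' h.py
python3 - <<'E'
from h import *
place(well(27,0),90+YAW)
env.move_l(np.array([.44,.05,.25]),ori=down(90));env.sleep(.1);snap("p1")
E
```

```text
down 10.9 pos [0.5073 0.0119 0.0379] w 0.0264 grip 27.3 F [-1.8  0.5 -0.6]
up 12.7 pos [0.5069 0.0119 0.1991] w 0.0851 grip 0.0 F [ 0.4 -1.  -1.1]
```

View pics/p1.png

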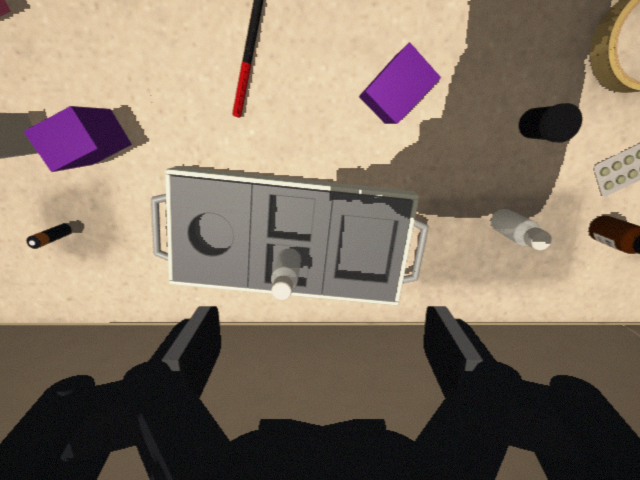

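The white bottle stands in the far square well, with its cap at (281,290). The next three follow: the second white bottle, then the amber, then the carton.

Run:
```python
from h import *
def go(p,a,q,b,flip=False):
    pick(p,a,flip=flip);w=env.get_state()['width'];assert .015<w<.06,w
    place(q,b,flip=flip)
go((.465,.2553),90,well(-27,0),90+YAW)
go((.473,.371),90,well(0,-84),90+YAW)
go((.372,-.280),7,well(0,84),YAW,True)
env.move_pose(np.array([.42,.02,.25]),down(90));env.sleep(.2);snap("p2");st("end")
w=cams.calibration("wrist");import pickle;pickle.dump(w,open("c2.pkl","wb"))
cv2.imwrite("pics/side2.png",cams.get_image("side")[:,:,::-1])
```

```text
at 15.9 pos [0.4655 0.2553 0.0287] w 0.0852 grip 0.0 F [-0.5 -0.2  0.3]
closed 16.5 pos [0.4651 0.2554 0.0282] w 0.0263 grip 25.8 F [-1.3  0.5  3.4]
lifted 17.5 pos [0.4645 0.2551 0.199 ] w 0.0264 grip 25.5 F [-0.3  0.2  0.1]
down 20.2 pos [0.4535 0.0171 0.0378] w 0.0261 grip 25.5 F [-0.  -0.2  0.2]
up 22.0 pos [0.4532 0.0172 0.1991] w 0.0853 grip 0.0 F [-0.3  0.2 -0.6]
at 24.8 pos [0.4734 0.3712 0.0288] w 0.0852 grip 0.0 F [ 0.3 -0.2  0. ]
closed 25.4 pos [0.4731 0.3711 0.0282] w 0.0293 grip 26.1 F [-0.2 -0.1  3.5]
lifted 26.4 pos [0.4726 0.3708 0.1989] w 0.0291 grip 25.8 F [-1.  -0.  -1.8]
down 29.7 pos [ 0.4722 -0.0691  0.0378] w 0.0292 grip 25.8 F [ 0.6  0.  -0.5]
up 31.5 pos [ 0.4719 -0.069   0.1991] w 0.0851 grip 0.0 F [-0.1 -0.1 -0.4]
[(np.float64(35.98800734093091), 7), (np.float64(144.01199265906908), 187)]
at 33.9 pos [ 0.3724 -0.2802  0.0286] w 0.0857 grip 0.0 F [-0.6  0.4  0.4]
closed 34.4 pos [ 0.3721 -0.2802  0.0283] w 0.0402 grip 28.1 F [-1.4  1.2  7.3]
lifted 35.4 pos [ 0.3716 -0.2797  0.199 ] w 0.0396 grip 27.3 F [-0.1  0.6 -1. ]
[(np.float64(97.57484326588916), -5.6), (np.float64(82.42515673411087), 174.4)]
down 38.9 pos [0.4886 0.0981 0.0377] w 0.0396 grip 27.3 F [ 1.1  0.6 -0.9]
up 40.6 pos [0.4883 0.0981 0.1991] w 0.0854 grip 0.0 F [-0.3  0.2  0.4]
end 42.0 pos [0.42   0.0201 0.2498] w 0.0855 grip 0.0 F [-0.2  0.8  0.6]
```

View pics/p2.png

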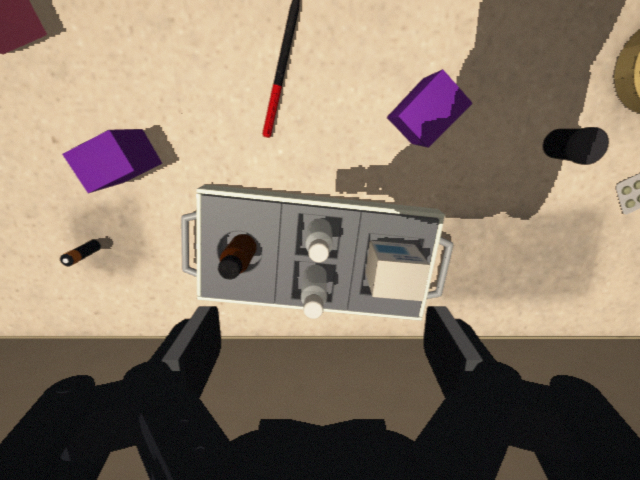

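View pics/side2.png

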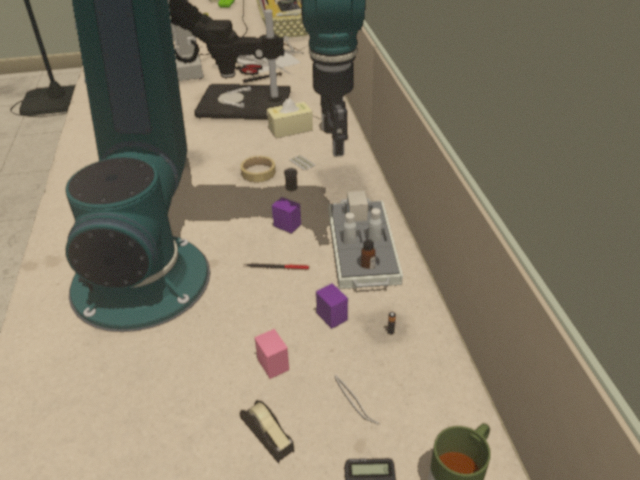

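All four stand in their wells: amber cap at (231,267), white caps at (318,250) and (313,310), carton top around (400,282). The film pot (side view 291,179) and the battery (392,322) have not moved. One numeric check of the cap positions against the wells, then I'll hand in.

Run:
```python
from h import *
import pickle
c=pickle.load(open("c2.pkl","rb"));ok=True
for n,u,v,z,w in[("amber",230,268,.079,well(0,-84)),("near",318,251,.087,well(-27,0)),("far",313,310,.094,well(27,0)),("carton",400,282,.071,well(0,84))]:
    d=ray(c,u,v,z)[:2]-w;print(n,np.round(d*1000,1));ok&=np.linalg.norm(d)<.012
if ok: print(job.job_done())
```

```text
amber [-0.9  1.1]
near [-2.5 -0.8]
far [ 0.8 -0.4]
carton [ 1.1 -0.4]
the job is handed in; nothing more can be done
None
```

The caddy is packed and handed in at about 42 s of the 136 s: all four items stand in their own wells, measured within about 3 mm of centre, and the film pot and battery were left where they were.

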